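# Record a fault note: point out the bad capacitor and its spare

### The arm

A 6-joint arm with a two-finger parallel gripper is mounted at the origin on the work surface. World frame = base frame: x ahead of the robot, y to its left, z up, the work surface at z = 0. Lengths are in mm, angles in rad, forces in N, time in s.
With the tool pointing down it reaches from about 350 to 875 mm from the base axis. Payload 4.2 kg.
Tool frame: the origin (TCP) lies between the finger pads, 19 mm behind the fingertips; this is the grasp point; z points along the fingers, y is the line along which they close (so a half turn about z gives the same grasp; the last joint's range is limited). The gripper opens to 85 mm and grips with 20 to 120 N. Pads are 22 mm wide; open, the fingers measure 114 mm over their backs; the gripper's body (76 mm by 85 mm) begins 54 mm behind the grasp point. The pads swing forward as they close: fully open they stand 13 mm farther back than shut.
Start: joints at [-0.882, 0.385, 0.008, 0, -1.194, -0.259], TCP at [260.443, -568.127, 250.012] pointing down, gripper open.
Joint ranges: [-3.14, 3.14], [-1.21, 2.06], [-1.07, 1.41], [-3.16, 2.05], [-2.99, -0.16], [-3.1, 3.1]. Speed limits (rad/s): [2.79, 2.79, 3.14, 3.14, 3.14, 3.14].

### API

Orientations are given as a unit quaternion [x, y, z, w].
In Python, from bench import read_state, get_image, get_calibration, job_done gives the robot as it stands.
- The arm moves only by the shell command python3 -m creep 'ROWS'. ROWS is a JSON object of lists of equal length, an entry for each row: "translation": the shift along the world's x, y, z in cm, a list of three; "delta_rot": the turn, a rotation vector about the world's x, y, z in degrees, a list of three; "hand": the finger opening in cm, from 0 to 8.54. A call has 1 to 8 rows; each row is the pose to reach, as a shift and turn from the pose commanded when the call began; what a row does not reach only later rows make up. A row lasts 1/8 s, in which the tool goes at most 62.5 mm and 10.7 degrees, less where a joint would pass 70% of its speed; a pose out of reach is approached as far as the arm can. A call with a gripper value outside its range is refused whole. The fingers move at their own pace and stop on an object; the grip force is fixed at half the most. Time passes only in rows, so rows that repeat a pose let the fingers close. It gives the time, the measured TCP pose, the force, the opening and the grip force at its end, in the units of the state.
- read_state(): the state, without advancing time (a new reading comes with each control period).
- get_image(name): name is "scene" or "top" or "wrist"; returns (picture, depth): 384x512x3 uint8, red, green, blue; 384x512 float32, mm along the optical axis (not along the pixel's ray), 0 where there is no reading.
- get_calibration(name): a dict with "intrinsics" (3x3 intrinsics, pixels), "xyz" and "attitude" of the camera in the world. Camera axes: x right, y down, z forward; pixel columns grow to the right and rows downward; lengths in mm; the calibration is good to about 2 mm. A picture is of the moment at which its call begins: read the wrist's pose just before it. get_calibration takes no time and is no camera call; for the wrist camera it gives the pose at the moment of the call.
- job_done(): hands the job in; it is judged then, once.
The state is a dict: "clock": time; "joints": joint angles; "joint_vel": joint speeds; "joint_efforts": joint torques, N m; "position": TCP position; "ee_rot": TCP orientation; "contact_force": force on the tool from outside, world axes, zero at the start; "wrist_torque": the same for the moment, N m; "gripper_width": finger opening in mm; "grasp_force": force on a finger pad.
Only numpy, scipy, OpenCV 4.12 (cv2) and the standard library are available. Lean on these libraries where they do the work, as an engineer would, in place of code of your own. Each camera call takes 0.05 s, during which the arm holds its last target. There are 200 camera calls.

### The job

Record a repair note for the bench camera: press the record button down and let it come up, then point straight down at the tall slim capacitor on the circuit board, fingertips about two centimetres above it, and keep still there for two seconds. Then point in the same way at the matching spare in the tray for two seconds, and finish there, still pointing. Only the button may be touched: pick nothing up, and do not touch or move the board, the tray, their parts, the mat or anything else on it.

Things in the scene. Friction and masses are not known exactly. Their poses are not given: they have to be found in the camera images.
- rec (a joint): record button of the documentation camera: how far its cap is pressed, in m, 0 = up, 0.006 = fully down. A spring resists, about 5 N when fully down, and lifts it again when released. It counts as pressed beyond 0.004
- rec_top (a point): centre of the top face of the record button (moves down with it), z up: a plain black round cap, 32 mm across, its top 18 mm over the mat, standing on a low round aluminium housing, 48 mm across, 12 mm tall; it is the only button on the bench and lies between the board and the tray. Press straight down
- board: green circuit board, 160 x 140 x 2 mm, on 8 mm stand-offs, fixed; either left or right of the button. Origin: centre at the foot of its stand-offs; x along the 160 mm side; top face at 10 mm. Four upright parts stand on it, one in each quarter, in any order: tall capacitor, wide capacitor, coil, relay
- cap_tall: the tall slim capacitor fixed on the board: black cylinder with a bare aluminium top, standing upright, 18 mm across, 40 mm tall, the tallest part there. Origin: centre of its underside, z up
- cap_tall_top (a point): centre of the top face of the board's tall slim capacitor, z up
- cap_wide: wide low capacitor fixed on the board: black cylinder with a bare aluminium top, standing upright, 30 mm across, 20 mm tall. Origin: centre of its underside, z up
- coil: copper ring coil lying flat, fixed on the board, 38 mm across, 12 mm tall. Origin: centre of its underside, z up
- relay: white relay block fixed on the board, 28 x 20 x 16 mm. Origin: centre of its underside, z up
- tray: grey open spares tray, 210 x 80 mm, 22 mm tall, walls 3 mm, fixed; on the other side of the button from the board. Three compartments in a row along its x (the 210 mm side), one spare in each, in any order. Origin: centre of its underside
- spare_tall: loose spare in the tray, the same as the board's tall slim capacitor: black cylinder with a bare aluminium top, standing upright, 18 mm across, 40 mm tall, about 20 g. Origin: centre of its underside, z up
- spare_tall_top (a point): centre of the top face of the tall slim spare capacitor, z up
- spare_wide: loose spare in the tray: wide low capacitor, 30 mm across, 20 mm tall. Origin: centre of its underside, z up
- spare_coil: loose spare in the tray: copper ring coil lying flat, 38 mm across, 12 mm tall. Origin: centre of its underside, z up
- spool: loose spool with white flanges standing on the mat beyond the button, 56 mm across, 40 mm tall. Origin: centre of its underside, z up
- driver: loose screwdriver lying on the mat beyond everything, about 170 mm long, across the robot's view. Origin: on its axis line, near its middle
- mat: dark grey rubber bench mat, 500 x 800 x 3 mm, fixed; everything stands on it. Origin: centre of its underside

How it is judged (in metres and radians):
On the way, in this order (a step that is already met when the one before it is completed fails the run):
1. the record button is pressed down (value of joint rec above 0.004 m), for 0.05 s.
2. with the button up again, the tool points down just above the board's tall slim capacitor and dwells (horizontal distance between the grasp point and cap_tall_top below 0.013 m and z of the grasp point in the frame of cap_tall_top between 0.02 and 0.065 m and angle between the grasp point's own z axis and vertical above 2.7 rad and value of joint rec below 0.002 m), for 1.6 s.
3. the tool points down just above the tall slim spare in the tray and dwells (horizontal distance between the grasp point and spare_tall_top below 0.013 m and z of the grasp point in the frame of spare_tall_top between 0.02 and 0.065 m and angle between the grasp point's own z axis and vertical above 2.7 rad), for 1 s.
At the end, for the whole second after the job is handed in: The tool still points down (within 25 degrees) over the tall slim spare: tool point within 13 mm of its centre line, 20 to 65 mm above its top. The button is up (under 2 mm), the spare stands upright at rest, all loose things are within 8 mm of their start (all of step 3 and value of joint rec below 0.002 m and angle between spare_tall's own z axis and vertical below 0.1 rad and distance of each of spare_tall, spare_wide, spare_coil, spool, driver from where it was at the start of the episode below 0.008 m and linear speed of spare_tall below 0.02 m/s); the robot touches nothing.
It fails at once if the robot touches the board, the tray, their parts, the mat, the spool or the screwdriver (contact force between any of the fingers, the arm and board above 0.3 N or contact force between any of the fingers, the arm and cap_tall above 0.3 N or contact force between any of the fingers, the arm and cap_wide above 0.3 N or contact force between any of the fingers, the arm and coil above 0.3 N or contact force between any of the fingers, the arm and relay above 0.3 N or contact force between any of the fingers, the arm and tray above 0.3 N or contact force between any of the fingers, the arm and mat above 0.3 N or contact force between any of the fingers, the arm and spare_tall above 0.3 N or contact force between any of the fingers, the arm and spare_wide above 0.3 N or contact force between any of the fingers, the arm and spare_coil above 0.3 N or contact force between any of the fingers, the arm and spool above 0.3 N or contact force between any of the fingers, the arm and driver above 0.3 N).
It fails at once if a loose spare, the spool or the screwdriver is moved or lifted (distance of any of spare_tall, spare_wide, spare_coil, spool, driver from where it was at the start of the episode above 0.008 m).
It also fails if it takes over 51 s, if anything falls off the work surface, if the arm or the gripper's body presses on something with over 40 N, if the wrist force passes 120 N, or if a joint passes its speed limit or range.

## Working session

There is one attempt and no reset: what is moved stays moved. The work goes in short steps, Python scripts to look and compute and a shell command to move; the robot and the scene stay as the last step left them, time stands still between calls to the robot, and variables do not carry over. Pictures are saved under pics/ and viewed, at most 10 in all, crops included, and the job is handed in when it is done.

```bash
mkdir -p pics; cat > h.py <<'E'
import numpy as np, cv2
from bench import *
from scipy.spatial.transform import Rotation as R
def cal(n):
    c=get_calibration(n); return np.array(c["intrinsics"]),np.array(c["xyz"]),c["attitude"]
E
python3 - <<'E'
from h import *
s=read_state(); print(s["clock"],s["position"],s["ee_rot"],s["gripper_width"])
for n in ("top","scene"):
    p,d=get_image(n); np.savez(f"pics/{n}0.npz",p=p,d=d); cv2.imwrite(f"pics/{n}0.png",p[:,:,::-1])
    print(n,get_calibration(n))
E
```

```text
0.0 [ 260.20860044 -567.66460539  248.92059472] [-2.13146327e-01  9.77019675e-01  1.05599205e-03 -2.89108366e-04] 85.2152274306515
top {'intrinsics': array([[471.33316474,   0.        , 250.46129955],
       [  0.        , 471.33316474, 196.47116298],
       [  0.        ,   0.        ,   1.        ]]), 'xyz': array([445.85879499,   8.56636492, 967.25007105]), 'attitude': array([-0.69986659,  0.7093696 , -0.06567986,  0.05164971])}
scene {'intrinsics': array([[461.77318241,   0.        , 259.88183052],
       [  0.        , 461.77318241, 194.72653705],
       [  0.        ,   0.        ,   1.        ]]), 'xyz': array([ 930.69227746, -559.1758002 ,  803.18288146]), 'attitude': array([ 0.90766138,  0.23071843, -0.09518689, -0.33743041])}
```

View pics/top0.png

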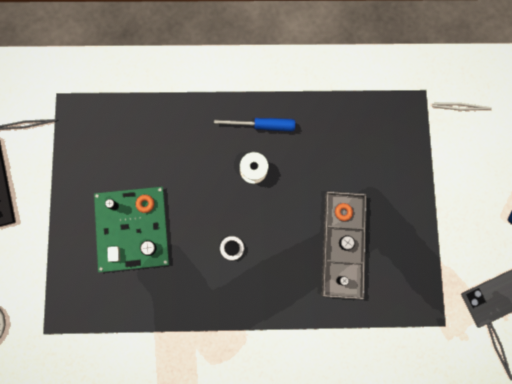

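View pics/scene0.png

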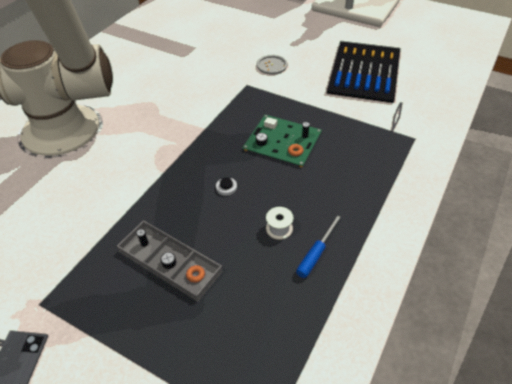

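The top view shows the board on the left: tall capacitor (110,204), coil (145,203), relay (113,254), wide capacitor (148,248). The button is at (232,248), and the tray has the tall spare at (345,281), the wide one at (347,243) and the coil at (344,212). In the scene view the tall capacitor is at (306,127), the button at (226,184) and the tall spare at (142,237).

```bash
cat >> h.py <<'E'
def ray(n,uv):
    K,x,q=cal(n); d=R.from_quat(q).apply(np.linalg.inv(K)@[*uv,1]); return x,d
def blob(p,seed,dark=False,r=9,thr=130):
    u,v=seed; g=p.max(2).astype(int) ; m=((g<60) if dark else ((g>thr)&(np.ptp(p.astype(int),axis=2)<50)))
    w=np.zeros(m.shape,np.uint8); cv2.circle(w,(u,v),r,1,-1); m=(m&(w>0)).astype(np.uint8)
    n,l,st,c=cv2.connectedComponentsWithStats(m); i=1+np.argmax(st[1:,4]); return c[i],st[i],l==i
def tri(a,b):
    (x1,d1),(x2,d2)=a,b; s=np.linalg.lstsq(np.c_[d1,-d2],x2-x1,rcond=None)[0]
    A,B=x1+s[0]*d1,x2+s[1]*d2; return (A+B)/2,np.linalg.norm(A-B)
def onz(a,z): return a[0]+a[1]*(z-a[0][2])/a[1][2]
E
python3 - <<'E'
from h import *
np.set_printoptions(precision=1,suppress=True)
P={n:np.load(f"pics/{n}0.npz") for n in("top","scene")}
S={"tall":((110,204),(306,126),False,53),"button":((232,248),(226,183),True,21),"spare":((345,281),(142,233),False,46),"wide":((148,248),(261,136),False,33),"swide":((347,243),(168,258),False,26),"spool":((254,166),(280,215),False,43)}
for k,(a,b,dk,z) in S.items():
    o=[]
    for n,s in (("top",a),("scene",b)):
        c,st,l=blob(P[n]["p"],s,dk,r=10 if dk or 'wide' in k else 6); d=np.median(P[n]["d"][l]); x,dd=ray(n,c)
        K,_,q=cal(n); f=R.from_quat(q).apply([0,0,1]); o.append((x,dd)); print(k,n,c,st[2:5],"depthpt",x+dd*d,"onz",onz(o[-1],z))
    print("  tri",*tri(*o))
t=cv2.resize(P["top"]["p"][180:310,80:380],None,fx=2.6,fy=2.6,interpolation=2)
cv2.imwrite("pics/z.png",t[:,:,::-1])
E
```

```text
tall top [108.7 202.7] [ 9  8 59] depthpt [590.2 266.3  52.3] onz [590.1 266.1  53. ]
tall scene [305.5 123.7] [ 6  4 18] depthpt [591.1 263.9  53.4] onz [590.9 264.3  53. ]
  tri [590.2 266.5  51.2] 0.3824083390609571
button top [231.6 247.5] [ 14  14 149] depthpt [501.3  27.6  24.1] onz [501.5  27.7  21. ]
button scene [225.5 180.9] [ 15  15 146] depthpt [502.2  26.7  25.8] onz [499.5  30.3  21. ]
  tri [501.3  27.7  24.4] 0.14322698839397308
spare top [344.9 279.7] [10 10 66] depthpt [ 434.9 -191.4   44.1] onz [ 435. -191.   46.]
spare scene [140.3 232. ] [ 7  5 30] depthpt [ 434.2 -191.8   46.4] onz [ 434.  -191.6   46. ]
  tri [ 434.6 -191.3   46.2] 1.1283563339047478
wide top [147.  247.3] [ 13  14 142] depthpt [503.5 193.9  31.9] onz [503.4 193.7  33. ]
wide scene [261.4 136. ] [10  7 58] depthpt [505.1 192.6  33.2] onz [504.9 192.8  33. ]
  tri [503.8 194.2  31.3] 0.6686914692987581
swide top [347.4 242.1] [ 12  13 126] depthpt [ 508.8 -204.3   24.8] onz [ 508.7 -204.    26. ]
swide scene [167.4 257.5] [12 10 99] depthpt [ 509.4 -206.6   26.7] onz [ 509.  -206.3   26. ]
  tri [ 508.4 -204.9   23.9] 1.3118042340061329
spool top [254.3 166.4] [13 13 65] depthpt [661.9 -19.6  42.7] onz [661.8 -19.6  43. ]
spool scene [280.4 214.2] [13 13 77] depthpt [663.9 -13.3  43. ] onz [663.9 -13.3  43. ]
  tri [663.2 -17.9  46.6] 5.4362876315100435
```

View pics/z.png

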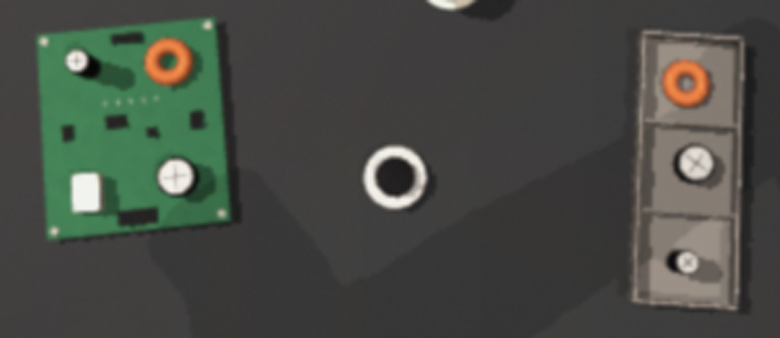

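The two views agree to about 1 mm, and the heights match the text: tall top at 52 (53 expected), spare top at 46 (46 expected). The close-up confirms the layout. Targets (x,y): button (501,28.5), tall capacitor (590.5,265.8), spare (434.6,-191.3). I'll close the fingers and go above the button.

```bash
python3 -m creep '{"translation":[[1,2.5,0],[2.5,6.2,0],[4.4,11,-1],[6.3,15.6,-2],[8.2,20.3,-3],[10.1,25,-4],[12,29.7,-5],[13.9,34.4,-6]],"delta_rot":[[0,0,0],[0,0,0],[0,0,0],[0,0,0],[0,0,0],[0,0,0],[0,0,0],[0,0,0]],"hand":[0,0,0,0,0,0,0,0]}'
python3 -m creep '{"translation":[[1.9,4.7,-1],[3.8,9.4,-2],[5.7,14.1,-4],[7.6,18.8,-6],[9,22.3,-8],[9.8,24.4,-9],[10.1,25.3,-10],[10.1,25.3,-10]],"delta_rot":[[0,0,0],[0,0,0],[0,0,0],[0,0,0],[0,0,0],[0,0,0],[0,0,0],[0,0,0]],"hand":[0,0,0,0,0,0,0,0]}'
python3 - <<'E'
from h import *
p,d=get_image("scene"); s=read_state(); print(s["clock"],s["position"],s["contact_force"],s["gripper_width"])
K,x,q=cal("wrist")
w,d2=get_image("wrist")
cv2.imwrite("pics/s1.png",np.hstack([cv2.resize(p[90:300,100:360],(400,323)),cv2.resize(w,(400,323))])[:,:,::-1])
E
```

```text
clock: 1.1
position: [399.6, -222.5, 189.6]
ee_rot: [-0.213, 0.977, 0.0, -0.0]
contact_force: [1.2, -0.5, 0.4]
gripper_width: -0.1
grasp_force: 0.0
clock: 2.1
position: [499.8, 28.5, 89.4]
ee_rot: [-0.213, 0.977, -0.0, -0.001]
contact_force: [0.1, 0.4, -0.2]
gripper_width: 0.1
grasp_force: 0.0
2.15 [500.00988915  28.16963414  89.96750426] [-0.72312953  0.24532361  0.09243987] 0.3394519622854311
```

View pics/s1.png

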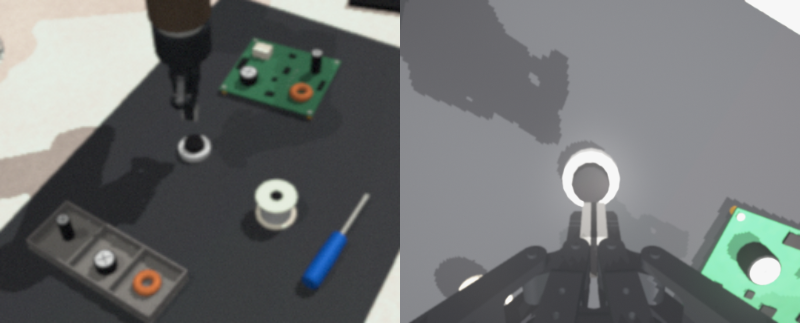

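The closed fingers stand over the button (scene inset about (193,145); in the wrist view the tips meet the cap at (592,185)). I'll descend to just over the cap.

```bash
python3 -m creep '{"translation":[[0,0,-1],[0,0,-2.2],[0,0,-3.3],[0,0,-4],[0,0,-4.4],[0,0,-4.4]],"delta_rot":[[0,0,0],[0,0,0],[0,0,0],[0,0,0],[0,0,0],[0,0,0]],"hand":[0,0,0,0,0,0]}'
python3 -m creep '{"translation":[[0,0,-0.2],[0,0,-0.4],[0,0,-0.6],[0,0,-0.6]],"delta_rot":[[0,0,0],[0,0,0],[0,0,0],[0,0,0]],"hand":[0,0,0,0]}'
```

```text
clock: 2.95
position: [500.4, 28.9, 45.7]
ee_rot: [-0.213, 0.977, -0.0, -0.0]
contact_force: [0.6, 0.5, -0.5]
gripper_width: -0.0
grasp_force: 0.0
clock: 3.45
position: [500.8, 29.0, 40.3]
ee_rot: [-0.213, 0.977, 0.0, 0.0]
contact_force: [-1.2, 1.1, 3.8]
gripper_width: -0.2
grasp_force: 1.7
```

```bash
python3 -m creep '{"translation":[[0,0,-0.1],[0,0,-0.2],[0,0,-0.2]],"delta_rot":[[0,0,0],[0,0,0],[0,0,0]],"hand":[0,0,0]}'
python3 -m creep '{"translation":[[0,0,-0.1],[0,0,-0.15],[0,0,-0.15]],"delta_rot":[[0,0,0],[0,0,0],[0,0,0]],"hand":[0,0,0]}'
```

```text
clock: 3.82
position: [500.8, 29.0, 38.2]
ee_rot: [-0.213, 0.977, 0.0, 0.0]
contact_force: [-0.9, 0.9, 4.2]
gripper_width: 0.2
grasp_force: 2.3
clock: 4.2
position: [500.8, 29.0, 37.7]
ee_rot: [-0.214, 0.977, -0.0, 0.0]
contact_force: [-3.6, 1.3, 12.6]
gripper_width: 0.2
grasp_force: 6.2
```

The force jumped from 4.2 N to 12.6 N, so the cap is on its stop and the press is made. Next I lift off and go over to the tall capacitor.

```bash
python3 -m creep '{"translation":[[0,0,0.8],[0,0,3],[0,0,6],[0,0,9],[0.5,1.3,10],[1.8,4.7,10],[3.4,9,10],[5,13.2,10]],"delta_rot":[[0,0,0],[0,0,0],[0,0,0],[0,0,0],[0,0,0],[0,0,0],[0,0,0],[0,0,0]],"hand":[0,0,0,0,0,0,0,0]}'
python3 -m creep '{"translation":[[1.5,4,0],[2.8,7.4,0],[3.6,9.5,0],[4,10.5,-0.5],[4,10.5,-1.5],[4,10.5,-3],[4,10.5,-4],[4,10.5,-4.4]],"delta_rot":[[0,0,0],[0,0,0],[0,0,0],[0,0,0],[0,0,0],[0,0,0],[0,0,0],[0,0,0]],"hand":[0,0,0,0,0,0,0,0]}'
python3 - <<'E'
from h import *
p,d=get_image("scene"); t,_=get_image("top"); s=read_state(); print(s["clock"],s["position"],s["contact_force"])
cv2.imwrite("pics/s2.png",np.hstack([cv2.resize(p[70:220,200:350],(400,400)),cv2.resize(t[150:300,70:270],(400,400))])[:,:,::-1])
E
```

```text
clock: 5.2
position: [550.2, 162.4, 135.1]
ee_rot: [-0.213, 0.977, -0.0, -0.001]
contact_force: [1.0, 0.2, 0.2]
gripper_width: -0.2
grasp_force: 0.0
clock: 6.2
position: [590.0, 265.0, 91.4]
ee_rot: [-0.213, 0.977, -0.0, -0.001]
contact_force: [-0.2, -0.3, 0.8]
gripper_width: -0.1
grasp_force: 0.0
6.3 [590.26984075 265.37874449  91.99346718] [-0.73449528 -0.98244879 -0.16812909]
```

View pics/s2.png

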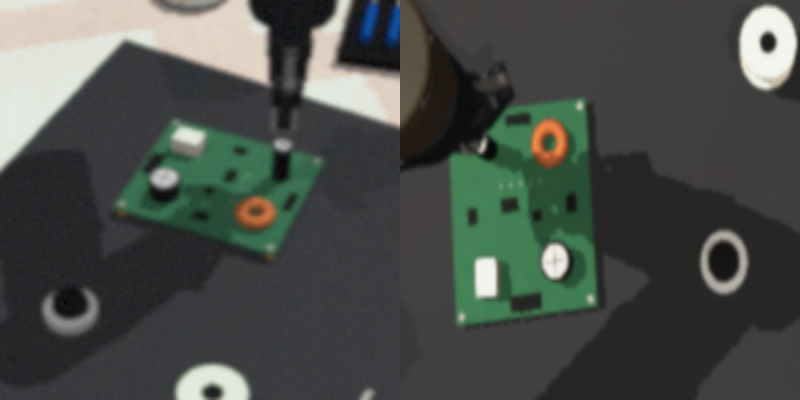

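The fingertips hang just above the tall capacitor's aluminium top (scene crop, tips (285,125), top (283,146)), and the button cap is up again at (70,300). I'll hold here for 3 s, then go on to the spare.

```bash

python3 -m creep '{"translation":[[0,0,0],[0,0,0],[0,0,0],[0,0,0],[0,0,0],[0,0,0],[0,0,0],[0,0,0]],"delta_rot":[[0,0,0],[0,0,0],[0,0,0],[0,0,0],[0,0,0],[0,0,0],[0,0,0],[0,0,0]],"hand":[0,0,0,0,0,0,0,0]}' >/dev/null
python3 -m creep '{"translation":[[0,0,0],[0,0,0],[0,0,0],[0,0,0],[0,0,0],[0,0,0],[0,0,0],[0,0,0]],"delta_rot":[[0,0,0],[0,0,0],[0,0,0],[0,0,0],[0,0,0],[0,0,0],[0,0,0],[0,0,0]],"hand":[0,0,0,0,0,0,0,0]}' >/dev/null
python3 -m creep '{"translation":[[0,0,0],[0,0,0],[0,0,0],[0,0,0],[0,0,0],[0,0,0],[0,0,0],[0,0,0]],"delta_rot":[[0,0,0],[0,0,0],[0,0,0],[0,0,0],[0,0,0],[0,0,0],[0,0,0],[0,0,0]],"hand":[0,0,0,0,0,0,0,0]}'
python3 -m creep '{"translation":[[0,0,1],[0,0,3],[0,0,5],[-0.5,-1.5,6],[-1.7,-5,6],[-3.2,-9.4,6],[-4.7,-13.8,6],[-6.2,-18.2,6]],"delta_rot":[[0,0,0],[0,0,0],[0,0,0],[0,0,0],[0,0,0],[0,0,0],[0,0,0],[0,0,0]],"hand":[0,0,0,0,0,0,0,0]}'
python3 -m creep '{"translation":[[-1.5,-4.4,0],[-3,-8.8,0],[-4.5,-13.2,0],[-6,-17.6,0],[-7.5,-22,0],[-8.6,-25.2,0],[-9.3,-27,0],[-9.3,-27.4,0]],"delta_rot":[[0,0,0],[0,0,0],[0,0,0],[0,0,0],[0,0,0],[0,0,0],[0,0,0],[0,0,0]],"hand":[0,0,0,0,0,0,0,0]}'
```

```text
clock: 9.3
position: [590.4, 265.9, 92.5]
ee_rot: [-0.213, 0.977, 0.0, -0.0]
contact_force: [-0.3, -1.0, -0.8]
gripper_width: -0.0
grasp_force: 0.0
clock: 10.3
position: [527.0, 81.7, 152.6]
ee_rot: [-0.213, 0.977, 0.0, -0.0]
contact_force: [0.7, 0.1, 0.1]
gripper_width: -0.1
grasp_force: 0.0
clock: 11.3
position: [433.9, -191.3, 152.6]
ee_rot: [-0.212, 0.977, 0.0, -0.0]
contact_force: [0.0, 1.0, -0.2]
gripper_width: 0.1
grasp_force: 0.0
```

```bash

python3 -m creep '{"translation":[[0,0,-1],[0,0,-2.5],[0,0,-4],[0,0,-5.3],[0,0,-6.2],[0,0,-6.7],[0,0,-6.7],[0,0,-6.7]],"delta_rot":[[0,0,0],[0,0,0],[0,0,0],[0,0,0],[0,0,0],[0,0,0],[0,0,0],[0,0,0]],"hand":[0,0,0,0,0,0,0,0]}'
python3 - <<'E'
from h import *
p,d=get_image("scene"); t,_=get_image("wrist"); s=read_state(); print(s["clock"],s["position"],s["contact_force"])
cv2.imwrite("pics/s3.png",np.hstack([cv2.resize(p[150:300,90:240],(400,400)),cv2.resize(t,(400,400))])[:,:,::-1])
E
```

```text
clock: 12.3
position: [435.8, -190.2, 85.9]
ee_rot: [-0.213, 0.977, -0.0, 0.0]
contact_force: [0.4, 0.8, 0.2]
gripper_width: 0.0
grasp_force: 0.0
12.4 [ 435.73636345 -190.2047178    85.92551404] [-0.13195615 -0.17397825 -0.73131098]
```

View pics/s3.png

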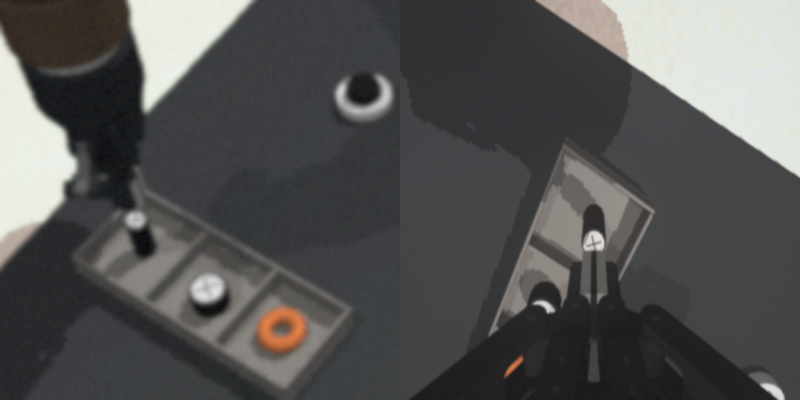

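The fingertips are above the tall spare (scene crop, top at (135,219); wrist view, top at (594,242)), centred to about 1.6 mm, and everything stands undisturbed. I'll dwell, then hand in.

```bash

python3 -m creep '{"translation":[[0,0,0],[0,0,0],[0,0,0],[0,0,0],[0,0,0],[0,0,0],[0,0,0],[0,0,0]],"delta_rot":[[0,0,0],[0,0,0],[0,0,0],[0,0,0],[0,0,0],[0,0,0],[0,0,0],[0,0,0]],"hand":[0,0,0,0,0,0,0,0]}' >/dev/null
python3 -m creep '{"translation":[[0,0,0],[0,0,0],[0,0,0],[0,0,0],[0,0,0],[0,0,0],[0,0,0],[0,0,0]],"delta_rot":[[0,0,0],[0,0,0],[0,0,0],[0,0,0],[0,0,0],[0,0,0],[0,0,0],[0,0,0]],"hand":[0,0,0,0,0,0,0,0]}' >/dev/null
python3 -m creep '{"translation":[[0,0,0],[0,0,0],[0,0,0],[0,0,0]],"delta_rot":[[0,0,0],[0,0,0],[0,0,0],[0,0,0]],"hand":[0,0,0,0]}'
python3 -c 'from bench import job_done; print(job_done())'
```

```text
clock: 14.9
position: [435.5, -190.1, 85.5]
ee_rot: [-0.213, 0.977, -0.0, 0.0]
contact_force: [-0.2, 0.2, 0.5]
gripper_width: 0.2
grasp_force: 0.0
the job is handed in; nothing more can be done
None
```

I pressed and released the record button, pointed at the board's tall capacitor for 3 s, then at the matching spare for over 2 s, and handed in at 14.9 s still pointing there; no verdict came back.

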